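Lock the drawbar with a bail pin

TASK

Take the red-headed lock pin out of its wooden rest block and, feeling for the cross hole in the square drawbar, gently push the pin straight down through it until its collar sits fully on the bar, with the folded-open brass bail pointing out past the bar's free end. Then press the bail down over the free end until it snaps shut under the bar, and let go. Never force the pin against the bar or stand (stay under about 40 N) and leave the bearing, the nut and the pliers where they lie.

Things in the scene. Friction and masses are not known exactly. Their poses are not given: they have to be found in the camera images.
- stand: Fixed blue receiver stand; origin: centre of the underside of its grey base plate (130 x 100 x 10 mm), on the bench, z up. A square tube (42 mm; its front flange 54 mm, x = -29 to -19 mm, top 117 mm up) holds a square steel drawbar, 26 x 26 mm, level along the stand's x, axis 90 mm and top 103 mm above the bench. The bar's free end points to the stand's -x.
- hole_mark (a point): Nominal place of the mouth of the bar's hole, on the bar's top (stand x = -60 mm). The bar is stuck up to 11 mm farther in or out, so the true hole lies up to 11 mm away along the stand's x: not measured, feel for it. The round hole, 11.5 mm wide with 1 mm chamfer, goes straight down through the bar, centred across it, 25 mm from the free end.
- plunger_mark (a point): Nominal place of a small dark screw on the bar's +y side, half-way up, moving in and out with the bar. Its spring plunger reaches into the hole and presses sideways on the pin with 5 to 10 N, so the pin does not drop home by itself but sticks half-way and must be pushed home, with 5 to 15 N.
- rest: Fixed wooden rest block 60 x 60 mm on a dark steel foot 80 x 80 mm; its flat top is 68 mm above the bench. Origin: centre of its underside. At the start the lock pin stands upright in the hole in its middle (13 mm wide), collar on the top, shank 34 mm deep.
- pin_grip (a point): Centre of the lock pin's red grip, 24 (x) x 16 (y) x 36 (z) mm; grasp it across y. Axes: z up along the pin, -x the side to which the bail folds out. The grip's lower end is 18 mm below this point, the bail's axle 23 mm, the underside of the 20 mm steel collar 31 mm, the tip 65 mm.
- pin_collar (a point): Point on the pin's axis at the underside of its collar; axes as the grip's. Below it a 10 mm round shank reaches 34 mm down, its last 8 mm tapering to 8.4 mm at the tip. With the pin home in the bar this point is 103 mm above the bench.
- bail_bow (a point): Middle of the bow of the brass wire bail, a U 46 mm wide of 4 mm wire hinged at both sides of the pin's head on an axle along the pin's y, 8 mm above the collar's underside. This point is 56 mm from the axle: folded open it lies 53 mm to the pin's -x and 19 mm above the axle.
- bail (a joint): Angle of the bail (rad): 0 folded open, 20 degrees above level; grows as the bow swings down towards the pin; 1.57 + 0.35 = 1.92 shut, hanging straight down beside the pin. An overcentre spring pushes it away from 0.96 (bow 35 degrees below level): before that it springs back, beyond it snaps shut. About 2 N at the bow.
- bearing: Loose ball bearing, 47 mm across, 14 mm high, lying flat: a bystander. Origin: centre of its underside.
- nut_24: Loose rusty hexagon nut, 27 mm, 13 mm high: a bystander. Origin: centre of its underside.
- pliers: Loose pliers with blue handles, 54 x 179 x 14 mm, lying along their y: a bystander. Origin: centre of their underside.
- lockpin: The whole lock pin with its bail, for the rules; its origin is the point pin_collar.
Things that resemble listed ones, but are neither listed nor needed, are in the scene too. What is shaped like the lockpin but turquoise or white is not meant.

How it is judged:
By the outcome, as a careful person would: the job done as asked, in the order asked, and still so for the second after the job is handed in, with the robot touching nothing.
It also fails if it takes over 72 s, if anything falls off the work surface, if the arm or the gripper's body presses on something with over 40 N, if the wrist force passes 120 N, or if a joint passes its speed limit or range.

ROBOT

A 7-joint arm with a two-finger parallel gripper is mounted at the origin on a cart in front of the work surface, level with it; the furniture and walls round the work are solid. World frame = base frame: x ahead of the robot, y to its left, z up, the work surface at z = 0. Lengths are in m, angles in rad, forces in N, time in s.
With the tool pointing down it reaches from about 0.4 to 0.85 m from the base axis. Payload 10.4 kg.
Tool frame: the origin (TCP) lies midway between the tips of the shut fingers; the grasp point (between the pads) lies 19 mm behind it; x points along the fingers, y is the direction in which the jaws open and shut, and the axes are right-handed (so a half turn about x gives the same grasp; the last joint's range is limited). The gripper opens to 87 mm and grips with 3 to 60 N. Pads are 19 mm wide; open, the fingers measure 117 mm over their backs; the gripper's body (75 mm by 190 mm) begins 51 mm behind the grasp point.
Start: joints at [-1.132, 0.332, -0.065, 1.46, 0.022, 1.35, -0.088], TCP at [0.278, 0.56, 0.223] pointing down, gripper open.
Joint ranges: [-2.6, 2.6], [-0.5, 2.12], [-1.47, 1.34], [0.16, 2.42], [-1.27, 4.41], [0.06, 2.06], [-2.6, 2.6]. Speed limits (rad/s): [2.22, 2.22, 2.79, 2.79, 3.14, 3.14, 3.14].

INTERFACE

Orientations are given as a unit quaternion [x, y, z, w].
In Python, from bench import r gives the robot as it stands.
- The arm moves only by the shell command python3 -m jog 'ROWS' [OPENING] [FORCE]. ROWS is JSON, a list of rows, each an object with "slide": the shift along the tool's x, y, z in cm, a list of three; "roll": the turn about the tool's x in degrees. A call has 1 to 5 rows; each row is the pose to reach, as a shift and turn from the pose measured when the call began, along the tool's axes at that moment; what a row does not reach only later rows make up. A row lasts 1/12 s, in which the tool goes at most 41.7 mm and 7.16 degrees, less where a joint would pass 70% of its speed; a pose out of reach is approached as far as the arm can. A call with a gripper value outside its range is refused whole. OPENING is the closure, from 0 (fully open) to 1 (shut), set as the call begins (- or left out, the last holds). The fingers move at their own pace and stop on an object; FORCE is the grip in N (left out, the last holds). Time passes only in rows, so rows that repeat a pose let the fingers close. It gives the time, the measured TCP pose, the force and the opening at its end, in the units of the state.
- r.read_state(): the state, without advancing time (a new reading comes with each control period).
- r.camera(name): name is "scene" or "top" or "wrist"; returns the picture (384x512x3 uint8, red, green, blue); there is no depth.
- r.camera_info(name): a dict with "intrinsics" (3x3 intrinsics, pixels), "k1" (the pictures are not rectified: a ray, as slopes to the right and down, at radius r is drawn at 1 + k1 r^2 times it, then the intrinsics apply), "R" (3x3) and "t" (3): a world point X has camera coordinates R X + t; the wrist camera has in their place "hand_eye" (4x4, takes a point from camera to tool coordinates, whose origin is the TCP and whose axes are the tool frame's). Camera axes: x right, y down, z forward; pixel columns grow to the right and rows downward; lengths in m; the calibration is good to about 2 mm. A picture is of the moment at which its call begins: read the wrist's pose just before it. camera_info takes no time and is no camera call.
- r.close_job(): hands the job in, once; it reports no verdict.
The state is a dict: "time": time; "joint_positions": joint angles; "joint_vel": joint speeds; "joint_torque": joint torques, N m; "ee_pos": TCP position; "eef_rot": TCP orientation; "ft_force": force on the tool from outside, world axes, zero at the start; "torque": the same for the moment, N m; "width": finger opening in m.
Only numpy, scipy, OpenCV 4.12 (cv2) and the standard library are available. Lean on these libraries where they do the work, as an engineer would, in place of code of your own. Each camera call takes 0.05 s, during which the arm holds its last target.

## Working session

There is one attempt and no reset: what is moved stays moved. The work goes in short steps, Python scripts to look and compute and a shell command to move; the robot and the scene stay as the last step left them, time stands still between calls to the robot, and variables do not carry over. Pictures are saved under pics/ and viewed, and the job is handed in when it is done.

```bash
ls; mkdir -p pics; python3 - <<'E'
from bench import r
import cv2
s=r.read_state()
print({k:(s[k]) for k in ('time','ee_pos','eef_rot','ft_force','width')})
for n in ('scene','top','wrist'):
    i=r.camera_info(n); print(n,i)
    cv2.imwrite(f'pics/{n}0.png',cv2.cvtColor(r.camera(n),cv2.COLOR_RGB2BGR))
E
```

```text
pics
{'time': 0.0, 'ee_pos': array([0.27828399, 0.55919912, 0.22172795]), 'eef_rot': array([ 0.16129553,  0.68843721, -0.16229794,  0.68825674]), 'ft_force': array([ 0.36100641,  0.01134301, -0.01355211]), 'width': 0.08677615011321763}
scene {'intrinsics': array([[414.19771343,   0.        , 261.397289  ],
       [  0.        , 414.19771343, 195.0961616 ],
       [  0.        ,   0.        ,   1.        ]]), 'k1': -0.09359257873089415, 'R': array([[ 0.87016051, -0.49247731, -0.01693477],
       [-0.23903777, -0.39180582, -0.88845323],
       [ 0.43090792,  0.77714496, -0.45865463]]), 't': array([-0.60519212,  0.13591878,  0.95994215])}
top {'intrinsics': array([[483.42089762,   0.        , 257.20297607],
       [  0.        , 483.42089762, 194.12270484],
       [  0.        ,   0.        ,   1.        ]]), 'k1': -0.18512586133333353, 'R': array([[-0.00965649, -0.99994503, -0.00408421],
       [-0.99838928,  0.00986967, -0.05586973],
       [ 0.05590697,  0.00353813, -0.99842971]]), 't': array([-0.20430823,  0.55468254,  1.32629732])}
wrist {'intrinsics': array([[318.03811458,   0.        , 255.19172547],
       [  0.        , 318.03811458, 185.62752417],
       [  0.        ,   0.        ,   1.        ]]), 'k1': -0.016741680034857646, 'hand_eye': array([[ 3.43512439e-04, -2.91265768e-01,  9.56642114e-01,
        -1.62361601e-01],
       [ 9.99999936e-01,  1.94662120e-04, -2.99813275e-04,
        -5.69826903e-04],
       [-9.88966376e-05,  9.56642156e-01,  2.91265817e-01,
        -8.04019403e-02],
       [ 0.00000000e+00,  0.00000000e+00,  0.00000000e+00,
         1.00000000e+00]])}
```

View pics/scene0.png

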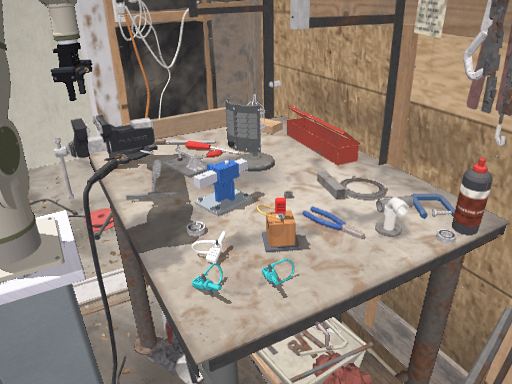

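View pics/top0.png

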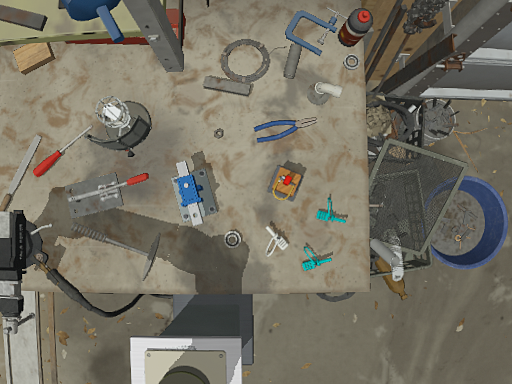

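View pics/wrist0.png

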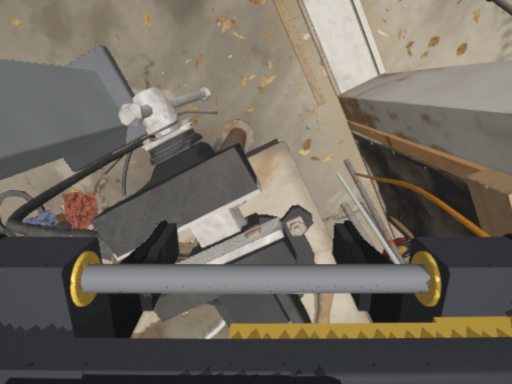

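The top view shows the stand near (190,190), the rest with the red pin at (287,181), and the decoys at (330,210), (317,257) and (276,240). I'll enlarge these areas.

```bash
python3 - <<'E'
import cv2
t=cv2.imread('pics/top0.png'); s=cv2.imread('pics/scene0.png')
cv2.imwrite('pics/ct.png',cv2.resize(t[140:240,150:320],None,fx=4.7,fy=4.7,interpolation=cv2.INTER_CUBIC))
cv2.imwrite('pics/cs.png',cv2.resize(s[150:260,180:320],None,fx=5.4,fy=5.4,interpolation=cv2.INTER_CUBIC))
E
```

```text
(no output)
```

View pics/ct.png

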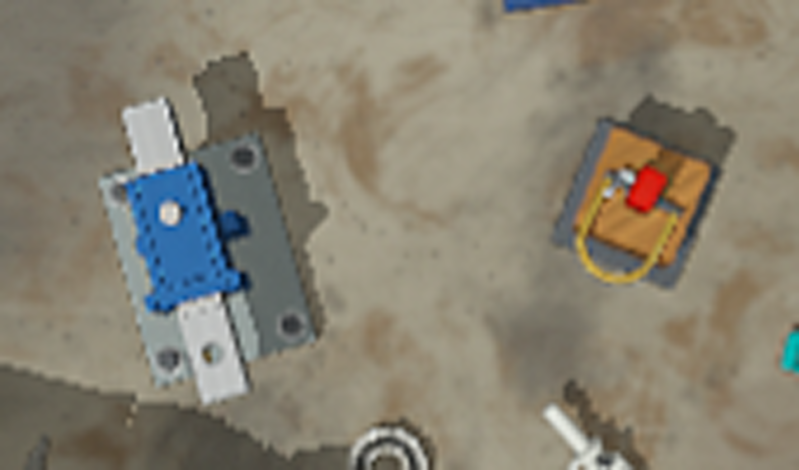

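View pics/cs.png

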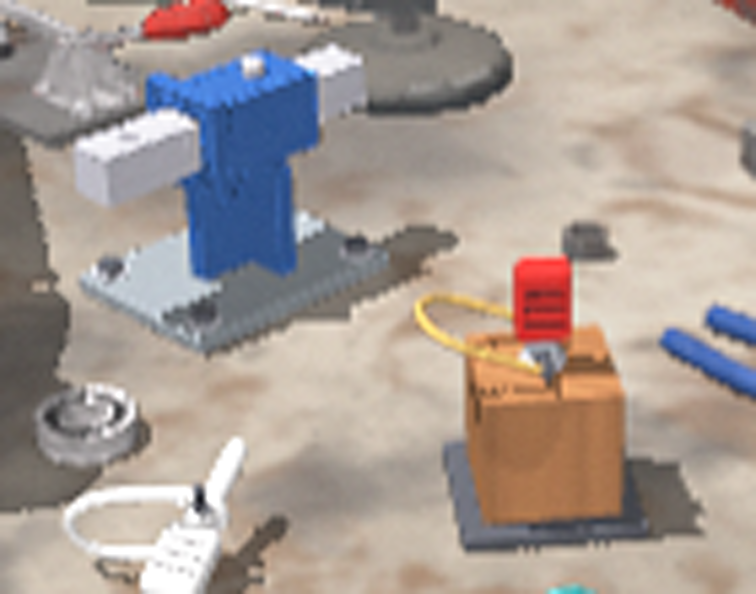

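```bash
cat > h.py <<'E'
import numpy as np, cv2
from bench import r
def ray_pt(name,px,z):
    i=r.camera_info(name); K=i['intrinsics']
    d=np.array([(px[0]-K[0,2])/K[0,0],(px[1]-K[1,2])/K[1,1]])
    s=d.copy()
    for _ in range(30): s=d/(1+i['k1']*(s@s))
    v=i['R'].T@np.array([s[0],s[1],1]); c=-i['R'].T@i['t']
    return c+v*(z-c[2])/v[2]
def proj(name,X):
    i=r.camera_info(name);K=i['intrinsics']; p=i['R']@X+i['t']; s=p[:2]/p[2]; s=s*(1+i['k1']*(s@s))
    return s*K[0,0]+K[:2,2]
def ct(u,v): return ((u+.5)/4.7-.5+150,(v+.5)/4.7-.5+140)
def cs(u,v): return ((u+.5)/5.4-.5+180,(v+.5)/5.4-.5+150)
E
python3 - <<'E'
from h import *
def T(n,u,v,z): 
    p=ray_pt('top',ct(u,v),z); print(n,p.round(4)); return p
def S(n,u,v,z): 
    p=ray_pt('scene',cs(u,v),z); print(n,p.round(4)); return p
b=[T('base',*c,.01) for c in [(100,178),(255,135),(318,340),(155,385)]]
print('centre',np.mean(b,0),np.linalg.norm(b[0]-b[1]),np.linalg.norm(b[1]-b[2]))
h=T('hole',211,353,.103)
S('hole s',128,135,.103)
e=[T('end',*c,.103) for c in [(200,403),(248,392)]]
f=[T('far',*c,.103) for c in [(122,110),(165,97)]]
d=np.mean(f,0)-np.mean(e,0);print('bar dir',np.degrees(np.arctan2(d[1],d[0])),np.linalg.norm(e[0]-e[1]))
print('hole-end',np.linalg.norm(h-np.mean(e,0)))
g=T('grip top',650,184,.117)
S('griptop s',543,264,.117)
w=T('bow',612,281,.095);S('bow s',420,305,.095)
r4=[T('rest',*c,.068) for c in [(612,122),(718,165),(672,265),(580,228)]]
print(np.mean(r4,0))
d=g-w;print('pin x dir',np.degrees(np.arctan2(d[1],d[0])),np.linalg.norm(d[:2]))
E
```

```text
base [0.6022 0.0324 0.01  ]
base [ 0.6268 -0.0609  0.01  ]
base [ 0.5043 -0.098   0.01  ]
base [ 0.4784 -0.0006  0.01  ]
centre [ 0.55293165 -0.03177613  0.01      ] 0.09651349634443632 0.12798939145820218
hole [ 0.4958 -0.0467  0.103 ]
hole s [ 0.4936 -0.0502  0.103 ]
end [ 0.4682 -0.0404  0.103 ]
end [ 0.4741 -0.0671  0.103 ]
far [0.6315 0.0031 0.103 ]
far [ 0.6384 -0.0211  0.103 ]
bar dir 15.281938875488008 0.0273371312333955
hole-end 0.025622664161783045
grip top [ 0.5857 -0.2894  0.117 ]
griptop s [ 0.5808 -0.2921  0.117 ]
bow [ 0.5338 -0.2689  0.095 ]
bow s [ 0.5389 -0.2613  0.095 ]
rest [ 0.6256 -0.2712  0.068 ]
rest [ 0.6005 -0.3312  0.068 ]
rest [ 0.5438 -0.3042  0.068 ]
rest [ 0.5653 -0.2522  0.068 ]
[ 0.5838147  -0.28970863  0.068     ]
pin x dir -21.560133778421264 0.055797257437428784
```

```bash
cat >> h.py <<'E'
from scipy.spatial.transform import Rotation as Rn
def st(): 
    s=r.read_state(); return s,np.array(s['ee_pos']),Rn.from_quat(s['eef_rot']).as_matrix()
def plan(target,yaw_y=None):
    s,p,R=st(); d=R.T@(np.array(target)-p)*100
    print('t',round(s['time'],2),'pos',p.round(4),'F',np.round(s['ft_force'],1),'w',round(s['width'],4),'yaw tool y',np.degrees(np.arctan2(R[1,1],R[0,1])).round(2),'slide',d.round(2))
    if yaw_y is not None:
        # tool x down: +roll about down = -yaw
        a=np.degrees(np.arctan2(R[1,1],R[0,1])); print('roll',[round(((a-yaw_y+o+180)%360)-180,2) for o in (0,180)])
def shot(name,fn,crop=None,f=1):
    c=r.camera(name) ; c=cv2.cvtColor(c,cv2.COLOR_RGB2BGR)
    cv2.imwrite('pics/raw_'+fn,c)
    if crop: x0,y0,x1,y1=crop; c=cv2.resize(c[y0:y1,x0:x1],None,fx=f,fy=f,interpolation=cv2.INTER_CUBIC)
    cv2.imwrite('pics/'+fn,c)
E
python3 - <<'E'
from h import *
s,p,R=st();print(R.round(3), s['joint_positions'])
plan([.584,-.290,.20],68.5)
plan([.584,-.290,.25],68.5)
E
```

```text
[[-0.     0.446  0.895]
 [-0.001  0.895 -0.446]
 [-1.    -0.001  0.   ]] [-1.13159239  0.33270169 -0.0647166   1.46073609  0.02161478  1.34990513
 -0.08848005]
t 0.15 pos [0.2783 0.5593 0.222 ] F [-0.2 -0.3 -0.5] w 0.0871 yaw tool y 63.54 slide [  2.27 -62.41  65.2 ]
roll [np.float64(-4.96), np.float64(175.04)]
t 0.15 pos [0.2783 0.5593 0.222 ] F [-0.2 -0.3 -0.5] w 0.0871 yaw tool y 63.54 slide [ -2.73 -62.42  65.2 ]
roll [np.float64(-4.96), np.float64(175.04)]
```

```bash
python3 -m jog '[{"slide":[-4,0,0],"roll":0},{"slide":[-8,-3,3],"roll":0},{"slide":[-8,-6,6],"roll":-2},{"slide":[-8,-9,9],"roll":-5},{"slide":[-8,-12,12],"roll":-5}]'
python3 -m jog '[{"slide":[0,-3,3],"roll":0},{"slide":[0,-6,6],"roll":0},{"slide":[0,-9,9],"roll":0},{"slide":[0,-12,12],"roll":0},{"slide":[0,-15,15],"roll":0}]'
python3 -c "
from h import *
plan([.584,-.290,.25],68.5)"
```

```text
time: 0.57
ee_pos: [0.3279, 0.4116, 0.3026]
eef_rot: [0.13, 0.695, -0.13, 0.695]
ft_force: [0.7, -0.6, 0.4]
width: 0.0868
time: 0.98
ee_pos: [0.4115, 0.2201, 0.3026]
eef_rot: [0.13, 0.695, -0.13, 0.695]
ft_force: [2.5, 0.2, 0.2]
width: 0.0873
t 0.98 pos [0.4115 0.2201 0.3026] F [2.5 0.2 0.2] w 0.0873 yaw tool y 68.77 slide [  5.24 -41.31  34.55]
roll [np.float64(0.27), np.float64(-179.73)]
```

```bash
python3 -m jog '[{"slide":[0,-3,2.5],"roll":0},{"slide":[0,-6,5],"roll":0},{"slide":[0,-9,7.5],"roll":0},{"slide":[0,-12,10],"roll":0},{"slide":[0,-15,12.5],"roll":0}]'
python3 -m jog '[{"slide":[0,-3,2.5],"roll":0},{"slide":[0,-6,5],"roll":0},{"slide":[0,-9,7.5],"roll":0},{"slide":[0,-12,10],"roll":0},{"slide":[1,-15,12.5],"roll":0}]'
python3 -m jog '[{"slide":[0.5,-3,2.5],"roll":0},{"slide":[1,-6,5],"roll":0},{"slide":[2,-9,8],"roll":0},{"slide":[3,-11,9.5],"roll":0},{"slide":[4,-11.5,9.5],"roll":0}]'
python3 -c "
from h import *
plan([.584,-.290,.22],68.5)
shot('wrist','w1.png')
"
```

```text
time: 1.4
ee_pos: [0.4737, 0.033, 0.3026]
eef_rot: [0.131, 0.695, -0.13, 0.695]
ft_force: [1.8, 0.4, 0.3]
width: 0.0871
time: 1.82
ee_pos: [0.5368, -0.154, 0.2939]
eef_rot: [0.131, 0.694, -0.13, 0.696]
ft_force: [0.9, -0.0, -0.8]
width: 0.0872
time: 2.23
ee_pos: [0.5834, -0.3008, 0.2521]
eef_rot: [0.131, 0.694, -0.132, 0.695]
ft_force: [-0.3, -1.3, -0.1]
width: 0.0869
t 2.23 pos [ 0.5834 -0.3008  0.2521] F [-0.3 -1.3 -0.1] w 0.0869 yaw tool y 68.52 slide [ 3.21  1.03 -0.34]
roll [np.float64(0.02), np.float64(-179.98)]
```

View pics/w1.png

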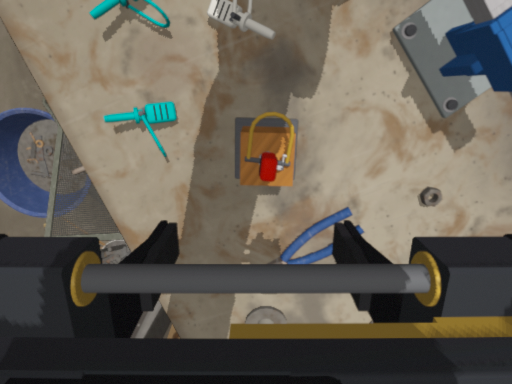

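```bash
python3 - <<'E'
import cv2
c=cv2.imread('pics/raw_w1.png')
cv2.imwrite('pics/cw1.png',cv2.resize(c[105:195,225:310],None,fx=6.5,fy=6.5,interpolation=cv2.INTER_CUBIC))
E
cat >> h.py <<'E'
def wray(px,z,pose=None):
    s,p,R=st() if pose is None else pose
    i=r.camera_info('wrist');K=i['intrinsics'];H=i['hand_eye']
    d=np.array([(px[0]-K[0,2])/K[0,0],(px[1]-K[1,2])/K[1,1]]); q=d.copy()
    for _ in range(30): q=d/(1+i['k1']*(q@q))
    v=R@(H[:3,:3]@np.array([q[0],q[1],1])); c=p+R@H[:3,3]
    return c+v*(z-c[2])/v[2]
E
```

```text
(no output)
```

View pics/cw1.png

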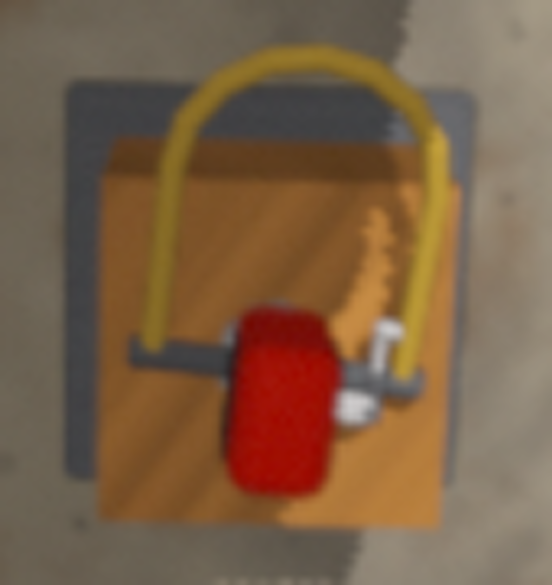

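```bash
python3 - <<'E'
from h import *
f=lambda u,v,z: wray(((u+.5)/6.5-.5+225,(v+.5)/6.5-.5+105),z)
a,b=f(135,350,.076),f(420,383,.076)
g=f(284,419,.117);w=f(308,57,.095)
print(a,b,np.linalg.norm(a-b),'axle yaw',np.degrees(np.arctan2(*(a-b)[1::-1])),'mid',(a+b)/2)
print('grip top',g,'bow',w); d=(a+b)/2-w; print('xdir',np.degrees(np.arctan2(d[1],d[0])),np.linalg.norm(d[:2]))
rr=[f(*c,.068) for c in [(100,182),(458,185),(440,525),(97,522)]]; print(np.array(rr),np.mean(rr,0))
for A,B in ((0,1),(3,2),(0,3),(1,2)):
    d=rr[B]-rr[A]; print(np.degrees(np.arctan2(d[1],d[0])),np.linalg.norm(d))
c=[f(*c,.117) for c in [(242,345),(337,350),(325,492),(230,490)]]
for A,B in ((0,1),(3,2),(0,3),(1,2)):
    d=c[B]-c[A]; print('g',np.degrees(np.arctan2(d[1],d[0])),np.linalg.norm(d))
E
```

```text
[ 0.56956115 -0.30666326  0.076     ] [ 0.5921351  -0.26454993  0.076     ] 0.047781956019599774 axle yaw -118.19258471954291 mid [ 0.58084813 -0.28560659  0.076     ]
grip top [ 0.57957223 -0.28570147  0.117     ] bow [ 0.53393217 -0.26360011  0.095     ]
xdir -25.12948483953754 0.051820769388837305
[[ 0.54258146 -0.30229954  0.068     ]
 [ 0.56477836 -0.24718137  0.068     ]
 [ 0.61927062 -0.26971153  0.068     ]
 [ 0.5969096  -0.32510899  0.068     ]] [ 0.58088501 -0.28607536  0.068     ]
68.06462447848449 0.05941981287274735
68.01868644801546 0.059740226399077175
-22.77491049750439 0.058922135640223215
-22.462942439589394 0.05896620802177669
g 65.47709067183031 0.013864442571972464
g 67.28871363072916 0.014130015146937812
g -25.784562502620528 0.022002998554976255
g -25.123620566224222 0.021552149402136313
```

```bash
python3 - <<'E'
from h import *
plan([.5803,-.2862,.088],64)
E
```

```text
t 2.28 pos [ 0.582  -0.2993  0.2502] F [-1.1 -1.  -1.1] w 0.087 yaw tool y 68.52 slide [16.22  1.17 -0.62]
roll [np.float64(4.52), np.float64(-175.48)]
```

```bash
python3 -m jog '[{"slide":[3,0.5,-0.3],"roll":2},{"slide":[6,1.1,-0.5],"roll":4.5},{"slide":[8,1.1,-0.5],"roll":4.5},{"slide":[8,1.1,-0.5],"roll":4.5},{"slide":[8,1.1,-0.5],"roll":4.5}]'
python3 - <<'E'
from h import *
plan([.5817,-.2875,.088],64)
shot('wrist','w2.png',(200,70,330,230),3.7)
plan([.5817,-.2875,.088],64)
E
```

```text
time: 2.7
ee_pos: [0.5811, -0.286, 0.1703]
eef_rot: [0.158, 0.69, -0.158, 0.688]
ft_force: [0.1, -0.7, 0.4]
width: 0.0869
t 2.7 pos [ 0.5811 -0.286   0.1703] F [ 0.1 -0.7  0.4] w 0.0869 yaw tool y 64.1 slide [ 8.23 -0.11  0.14]
roll [np.float64(0.1), np.float64(-179.9)]
t 2.75 pos [ 0.5817 -0.2868  0.1717] F [0.4 0.1 0. ] w 0.0871 yaw tool y 64.08 slide [ 8.37 -0.06  0.03]
roll [np.float64(0.08), np.float64(-179.92)]
```

View pics/w2.png

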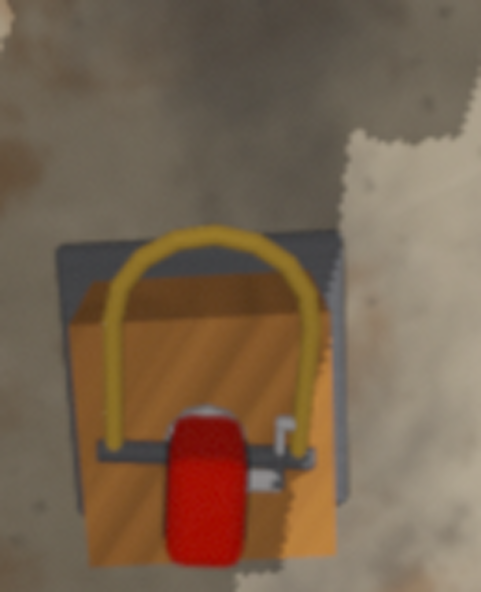

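```bash
python3 - <<'E'
from h import *
s,p,R=st(); P=(s,np.array([.5811,-.286,.1703]),R)
f=lambda u,v,z: wray(((u+.5)/3.7-.5+200,(v+.5)/3.7-.5+70),z,P)
a,b=f(98,450,.076),f(313,459,.076); g=f(207,514,.117); w=f(208,235,.095)
print((a+b)/2,np.linalg.norm(a-b),np.degrees(np.arctan2(*(b-a)[1::-1])),g,w)
for x in [(a+b)/2,g,w]:print((R.T@(x-P[1])*100).round(2))
E
```

```text
[ 0.58422414 -0.28829021  0.076     ] 0.04939746892591369 61.5781187864933 [ 0.58328973 -0.28749337  0.117     ] [ 0.53705834 -0.26481829  0.095     ]
[ 9.43 -0.06  0.38]
[ 5.33 -0.04  0.26]
[ 7.53 -0.02 -4.89]
```

```bash
python3 -c "
from h import *
plan([.5835,-.2878,.089],61.6)"; python3 -m jog '[{"slide":[2.5,-0.05,0.2],"roll":2.5},{"slide":[5,-0.05,0.2],"roll":2.5},{"slide":[7,-0.05,0.2],"roll":2.5},{"slide":[8.3,-0.05,0.2],"roll":2.5},{"slide":[8.3,-0.05,0.2],"roll":2.5}]'
python3 -c "
from h import *
plan([.5835,-.2878,.088],61.6)"
```

```text
t 2.75 pos [ 0.5817 -0.2868  0.1717] F [0.4 0.1 0. ] w 0.0871 yaw tool y 64.08 slide [ 8.27 -0.    0.21]
roll [np.float64(2.48), np.float64(-177.52)]
time: 3.17
ee_pos: [0.5828, -0.2877, 0.0877]
eef_rot: [0.173, 0.686, -0.174, 0.685]
ft_force: [-1.1, -0.2, 0.2]
width: 0.0872
t 3.17 pos [ 0.5828 -0.2877  0.0877] F [-1.1 -0.2  0.2] w 0.0872 yaw tool y 61.6 slide [-0.03  0.02  0.06]
roll [np.float64(-0.0), np.float64(180.0)]
```

Now I'll close the fingers gently, holding the pose.

```bash
for i in 1 2; do python3 -m jog '[{"slide":[0,0,0.05],"roll":0},{"slide":[0,0,0.05],"roll":0},{"slide":[0,0,0.05],"roll":0},{"slide":[0,0,0.05],"roll":0},{"slide":[0,0,0.05],"roll":0}]' 1 30; done
python3 -c "
from h import *
plan([.5835,-.2878,.088],61.6)
shot('wrist','w3.png',(180,100,350,300),3)"
```

```text
time: 3.58
ee_pos: [0.5837, -0.2881, 0.0885]
eef_rot: [0.173, 0.686, -0.174, 0.685]
ft_force: [0.5, 0.1, 0.9]
width: 0.0613
time: 4.0
ee_pos: [0.5841, -0.2884, 0.0885]
eef_rot: [0.173, 0.686, -0.174, 0.685]
ft_force: [0.0, 0.4, -0.7]
width: 0.0285
t 4.0 pos [ 0.5841 -0.2884  0.0885] F [ 0.   0.4 -0.7] w 0.0285 yaw tool y 61.6 slide [ 0.05  0.02 -0.08]
roll [np.float64(-0.0), np.float64(180.0)]
```

View pics/w3.png

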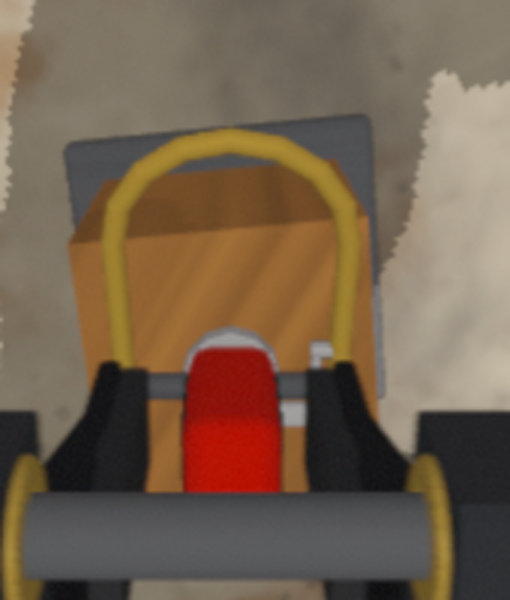

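Fingers straddle the grip (grip near crop (232,430), fingers at x≈125 and 335) and are still closing. I'll continue.

```bash
python3 -m jog '[{"slide":[0,0,0],"roll":0},{"slide":[0,0,0],"roll":0},{"slide":[0,0,0],"roll":0},{"slide":[0,0,0],"roll":0}]' 1 40
python3 -c "
from h import *
plan([.5835,-.2878,.088],61.6)"
```

```text
time: 4.38
ee_pos: [0.5841, -0.2883, 0.0885]
eef_rot: [0.173, 0.686, -0.174, 0.685]
ft_force: [-0.9, -0.5, -0.3]
width: 0.0156
t 4.38 pos [ 0.5841 -0.2883  0.0885] F [-0.9 -0.5 -0.3] w 0.0156 yaw tool y 61.6 slide [ 0.05  0.02 -0.07]
roll [np.float64(0.0), np.float64(-180.0)]
```

```bash
python3 -m jog '[{"slide":[-1.5,0,0],"roll":0},{"slide":[-4,0,0],"roll":0},{"slide":[-7,0,0],"roll":0},{"slide":[-10,0,0],"roll":0},{"slide":[-10.5,0,0],"roll":0}]'
python3 -c "
from h import *
plan([.5,-.1,.19],105.5)
shot('wrist','w4.png',(180,100,350,300),3)
"
```

```text
time: 4.8
ee_pos: [0.5857, -0.2896, 0.1988]
eef_rot: [0.173, 0.683, -0.174, 0.687]
ft_force: [-0.1, -0.1, -0.8]
width: 0.0162
t 4.8 pos [ 0.5857 -0.2896  0.1988] F [-0.1 -0.1 -0.8] w 0.0162 yaw tool y 61.58 slide [  0.79  12.6  -16.57]
roll [np.float64(-43.92), np.float64(136.08)]
```

View pics/w4.png

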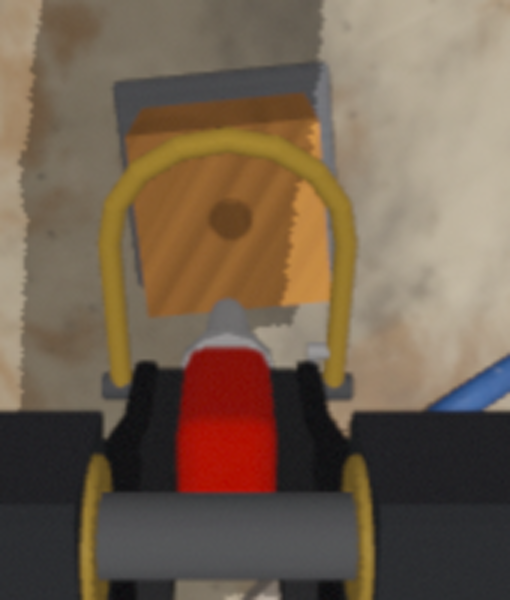

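```bash
cat >> h.py <<'E'
def wtool(px,xt):
    "point in tool frame (mm) on pixel ray at tool-x = xt mm"
    i=r.camera_info('wrist');K=i['intrinsics'];H=i['hand_eye']
    d=np.array([(px[0]-K[0,2])/K[0,0],(px[1]-K[1,2])/K[1,1]]); q=d.copy()
    for _ in range(30): q=d/(1+i['k1']*(q@q))
    v=H[:3,:3]@np.array([q[0],q[1],1]); c=H[:3,3]*1000
    return c+v*(xt-c[0])/v[0]
def cc(u,v,x0,y0,f): return ((u+.5)/f-.5+x0,(v+.5)/f-.5+y0)
E
python3 - <<'E'
from h import *
for n,u,v,x in [('axleL',105,385,12.5),('axleR',350,387,12.5),('bow',228,140,-6.5),('tipfar',228,300,54.5),('gripfrontedge',226,420,-28.5)]:
    print(n,wtool(cc(u,v,180,100,3),x).round(1))
# rest hole from w4
s,p,R=st(); P=(s,np.array([.5857,-.2896,.1988]),R)
print('rest hole',wray(cc(230,219,180,100,3),.068,P))
E
```

```text
axleL [ 12.5 -24.9  -0.6]
axleR [12.5 24.  -0.2]
bow [ -6.5  -0.4 -53.2]
tipfar [54.5 -0.3 -3.7]
gripfrontedge [-28.5  -0.7 -13.4]
rest hole [ 0.58293419 -0.28759038  0.068     ]
```

```bash
python3 -c "
from h import *
plan([.515,-.040,.20],105.5)"
python3 -m jog '[{"slide":[-0.3,1.5,-1.5],"roll":-4},{"slide":[-0.3,4,-3.5],"roll":-11},{"slide":[-0.3,7,-5.5],"roll":-18},{"slide":[-0.3,10,-8],"roll":-25},{"slide":[-0.3,12,-10],"roll":-32}]'
python3 -c "
from h import *
plan([.515,-.040,.20],105.5)"
```

```text
t 4.85 pos [ 0.5855 -0.2894  0.1974] F [ 0.2 -0.2 -0.8] w 0.016 yaw tool y 61.59 slide [ -0.34  18.59 -18.06]
roll [np.float64(-43.91), np.float64(136.09)]
time: 5.27
ee_pos: [0.5538, -0.1323, 0.1983]
eef_rot: [-0.026, 0.706, 0.025, 0.707]
ft_force: [0.4, 0.7, -2.4]
width: 0.0156
t 5.27 pos [ 0.5538 -0.1323  0.1983] F [ 0.4  0.7 -2.4] w 0.0156 yaw tool y 94.1 slide [-0.19  9.48 -3.21]
roll [np.float64(-11.4), np.float64(168.6)]
```

```bash

python3 -m jog '[{"slide":[-0.2,3,-1],"roll":-5},{"slide":[-0.2,6,-2],"roll":-10},{"slide":[-0.2,8.5,-3],"roll":-11.4},{"slide":[-0.2,9.5,-3.2],"roll":-11.4},{"slide":[-0.2,9.5,-3.2],"roll":-11.4}]'
python3 -m jog '[{"slide":[0,0,0],"roll":0},{"slide":[0,0,0],"roll":0}]'
python3 -c "
from h import *
plan([.515,-.040,.20],105.5)
shot('wrist','w5.png',(180,100,350,300),3)
plan([.515,-.040,.20],105.5)
"
```

```text
time: 5.68
ee_pos: [0.5142, -0.0368, 0.1991]
eef_rot: [-0.097, 0.7, 0.097, 0.701]
ft_force: [1.1, -0.7, -0.7]
width: 0.0156
time: 5.85
ee_pos: [0.5141, -0.0377, 0.1985]
eef_rot: [-0.096, 0.701, 0.096, 0.701]
ft_force: [0.3, -0.8, -0.7]
width: 0.0162
t 5.85 pos [ 0.5141 -0.0377  0.1985] F [ 0.3 -0.8 -0.7] w 0.0162 yaw tool y 105.64 slide [-0.15 -0.25  0.02]
roll [np.float64(0.14), np.float64(-179.86)]
t 5.9 pos [ 0.5143 -0.0381  0.1986] F [-0.1 -0.3 -1. ] w 0.0158 yaw tool y 105.61 slide [-0.14 -0.21  0.02]
roll [np.float64(0.11), np.float64(-179.89)]
```

View pics/w5.png

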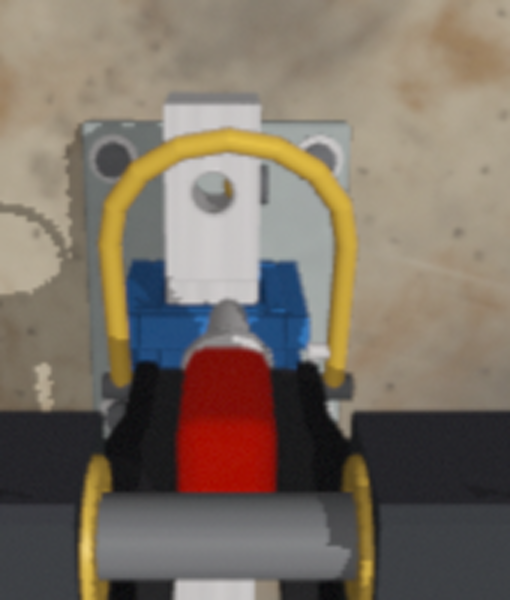

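```bash
python3 - <<'E'
from h import *
s,p,R=st(); P=(s,np.array([.5141,-.0377,.1985]),R)
h=wray(cc(213,190,180,100,3),.103,P)
e=wray(cc(213,104,180,100,3),.103,P)
a=wray(cc(165,190,180,100,3),.103,P);b=wray(cc(261,190,180,100,3),.103,P)
print('hole',h,'end',e,np.linalg.norm(h-e),np.linalg.norm(a-b),(a+b)/2)
d=h-e;print(np.degrees(np.arctan2(d[1],d[0])))
print('slide from now',(R.T@(h-p)*100))
E
```

```text
hole [ 0.494131   -0.04760636  0.103     ] end [ 0.47126887 -0.05389562  0.103     ] 0.0237114184580747 0.026549119496383125 [ 0.4941304  -0.04760725  0.103     ]
15.381310187582589
slide from now [ 9.56181815 -0.37381654 -2.19751794]
```

```bash

python3 -m jog '[{"slide":[0,-0.2,-1],"roll":0},{"slide":[0,-0.34,-2.17],"roll":0},{"slide":[1.5,-0.34,-2.17],"roll":0},{"slide":[2.8,-0.34,-2.17],"roll":0},{"slide":[3.1,-0.34,-2.17],"roll":0}]'
python3 -m jog '[{"slide":[0,0,0],"roll":0},{"slide":[0,0,0],"roll":0}]'
python3 -c "
from h import *
plan([.4941,-.0475,.1575],105.4)
shot('wrist','w6.png',(180,100,350,300),3)
shot('scene','s6.png',(180,130,320,240),5.4)
plan([.4941,-.0475,.1575],105.4)
"
```

```text
time: 6.32
ee_pos: [0.4928, -0.0486, 0.1658]
eef_rot: [-0.095, 0.702, 0.095, 0.7]
ft_force: [-0.9, -0.3, -0.7]
width: 0.0159
time: 6.48
ee_pos: [0.4924, -0.0495, 0.1658]
eef_rot: [-0.095, 0.702, 0.094, 0.7]
ft_force: [0.5, -0.4, -1.1]
width: 0.0155
t 6.48 pos [ 0.4924 -0.0495  0.1658] F [ 0.5 -0.4 -1.1] w 0.0155 yaw tool y 105.41 slide [0.83 0.15 0.22]
roll [np.float64(0.01), np.float64(-179.99)]
t 6.58 pos [ 0.4931 -0.049   0.1664] F [-0.1 -0.4 -1.2] w 0.0161 yaw tool y 105.45 slide [0.89 0.12 0.14]
roll [np.float64(0.05), np.float64(-179.95)]
```

View pics/w6.png

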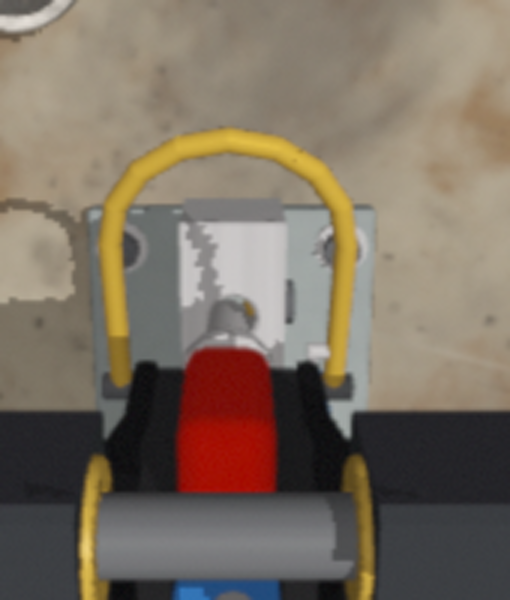

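View pics/s6.png

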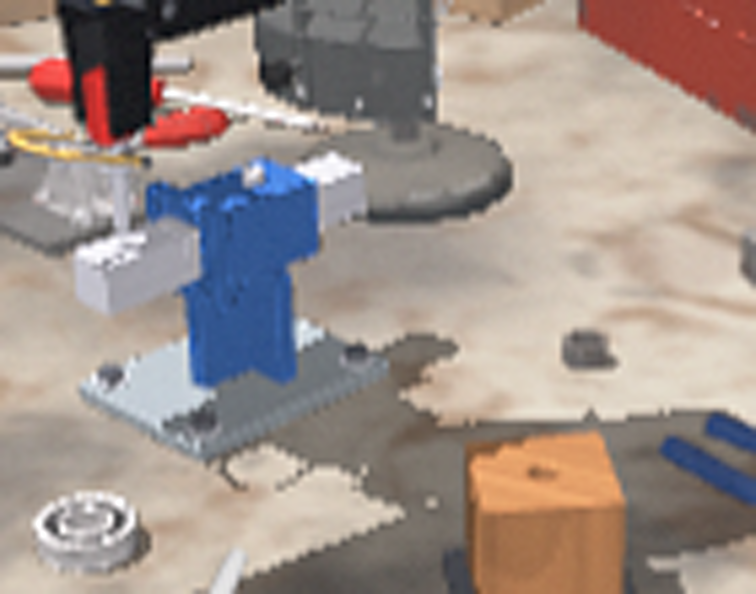

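```bash
python3 - <<'E'
from h import *
xt=62.8
for n,u,v in [('holefar',238,296),('L',180,290),('R',286,290),('end',233,222)]:
    print(n,wtool(cc(u,v,180,100,3),xt).round(1))
print('tipfar',wtool(cc(230,302,180,100,3),54.5).round(1))
E
```

```text
holefar [62.8  2.5 -2.3]
L [ 62.8 -12.   -3.9]
R [62.8 14.4 -3.9]
end [ 62.8   1.2 -21.4]
tipfar [54.5  0.5 -3.7]
```

```bash

python3 -m jog '[{"slide":[0,0.12,0.28],"roll":0},{"slide":[0,0.12,0.28],"roll":0},{"slide":[0.2,0.12,0.28],"roll":0},{"slide":[0.4,0.12,0.28],"roll":0},{"slide":[0.4,0.12,0.28],"roll":0}]'
python3 -c "
from h import *
shot('wrist','w7.png',(180,100,350,300),3)
plan([.4941,-.0475,.1575],105.4)
"
```

```text
time: 7.0
ee_pos: [0.4952, -0.0471, 0.162]
eef_rot: [-0.095, 0.702, 0.095, 0.7]
ft_force: [0.4, 0.1, -1.2]
width: 0.016
t 7.05 pos [ 0.4952 -0.0471  0.1621] F [ 0.4  0.3 -1.2] w 0.016 yaw tool y 105.45 slide [ 0.46 -0.01 -0.12]
roll [np.float64(0.05), np.float64(-179.95)]
```

View pics/w7.png

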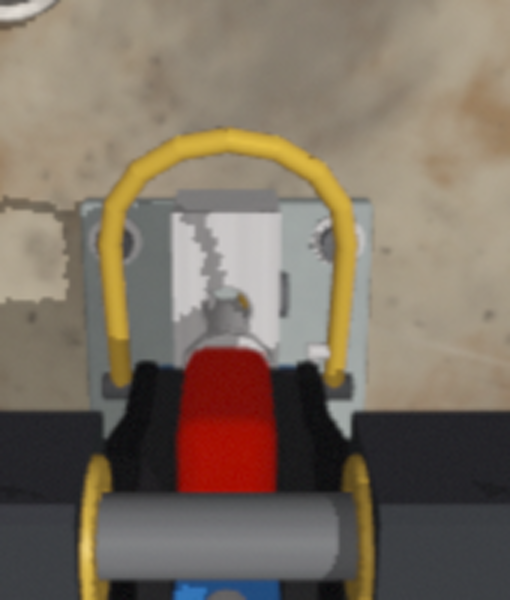

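```bash
python3 - <<'E'
from h import *
c=cv2.imread('pics/raw_w7.png');cv2.imwrite('pics/c7.png',cv2.resize(c[160:225,220:290],None,fx=9,fy=9,interpolation=cv2.INTER_CUBIC))
xt=59
for n,u,v in [('holefar',234,288),('L',172,290),('R',281,290),('end',230,212)]:
    print(n,wtool(cc(u,v,180,100,3),xt).round(1))
print('tipfar',wtool(cc(229,302,180,100,3),54.5).round(1))
E
```

```text
holefar [59.   1.4 -5.7]
L [ 59.  -13.7  -5.2]
R [59.  13.  -5.2]
end [ 59.    0.4 -24.9]
tipfar [54.5  0.2 -3.7]
```

View pics/c7.png

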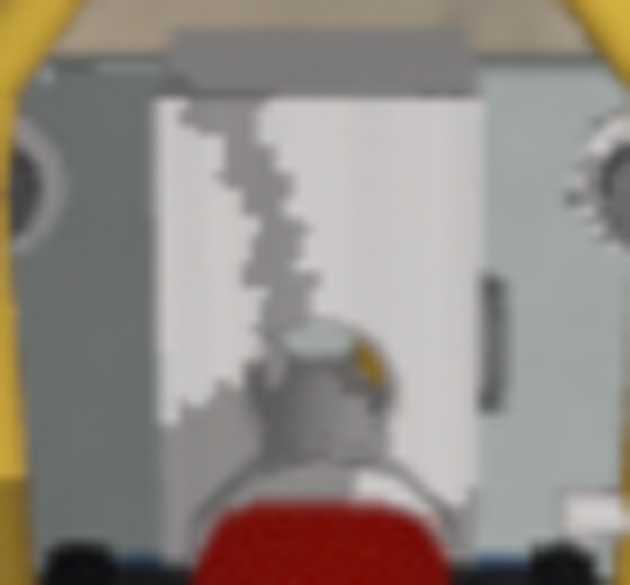

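```bash

python3 -m jog '[{"slide":[0.2,0,0],"roll":0},{"slide":[0.4,0,0],"roll":0},{"slide":[0.5,0,0],"roll":0},{"slide":[0.6,0,0],"roll":0}]'
python3 -m jog '[{"slide":[0.1,0,0],"roll":0},{"slide":[0.2,0,0],"roll":0},{"slide":[0.3,0,0],"roll":0},{"slide":[0.3,0,0],"roll":0}]'
python3 -c "
from h import *
plan([.4941,-.0475,.1575],105.4)"
```

```text
time: 7.38
ee_pos: [0.4951, -0.0471, 0.1559]
eef_rot: [-0.095, 0.702, 0.095, 0.7]
ft_force: [-0.1, -0.0, -1.9]
width: 0.0156
time: 7.72
ee_pos: [0.4951, -0.0471, 0.1527]
eef_rot: [-0.095, 0.702, 0.095, 0.7]
ft_force: [0.3, 0.4, -1.7]
width: 0.0156
t 7.72 pos [ 0.4951 -0.0471  0.1527] F [ 0.3  0.4 -1.7] w 0.0156 yaw tool y 105.45 slide [-0.48 -0.01 -0.11]
roll [np.float64(0.05), np.float64(-179.95)]
```

```bash

python3 -m jog '[{"slide":[0.15,0,0],"roll":0},{"slide":[0.3,0,0],"roll":0},{"slide":[0.4,0,0],"roll":0},{"slide":[0.4,0,0],"roll":0}]'
python3 -m jog '[{"slide":[0.1,0,0],"roll":0},{"slide":[0.2,0,0],"roll":0},{"slide":[0.3,0,0],"roll":0},{"slide":[0.4,0,0],"roll":0}]'
```

```text
time: 8.05
ee_pos: [0.4951, -0.0471, 0.1485]
eef_rot: [-0.095, 0.702, 0.095, 0.7]
ft_force: [0.6, 0.4, -1.6]
width: 0.0158
time: 8.38
ee_pos: [0.4953, -0.0477, 0.1447]
eef_rot: [-0.095, 0.701, 0.094, 0.7]
ft_force: [1.0, -2.0, 1.2]
width: 0.0151
```

```bash

python3 -m jog '[{"slide":[0.1,0,0],"roll":0},{"slide":[0.2,0,0],"roll":0},{"slide":[0.3,0,0],"roll":0},{"slide":[0.4,0,0],"roll":0}]'
python3 -m jog '[{"slide":[0.1,0,0],"roll":0},{"slide":[0.2,0,0],"roll":0},{"slide":[0.3,0,0],"roll":0},{"slide":[0.4,0,0],"roll":0}]'
```

```text
time: 8.72
ee_pos: [0.4955, -0.0479, 0.1407]
eef_rot: [-0.096, 0.701, 0.094, 0.7]
ft_force: [1.1, -3.0, 1.0]
width: 0.0156
time: 9.05
ee_pos: [0.4955, -0.0479, 0.1366]
eef_rot: [-0.096, 0.701, 0.094, 0.7]
ft_force: [1.8, -2.3, 0.3]
width: 0.0152
```

```bash

python3 -m jog '[{"slide":[0.1,0,0],"roll":0},{"slide":[0.2,0,0],"roll":0},{"slide":[0.3,0,0],"roll":0},{"slide":[0.4,0,0],"roll":0},{"slide":[0.5,0,0],"roll":0}]'
python3 -m jog '[{"slide":[0.1,0,0],"roll":0},{"slide":[0.2,0,0],"roll":0},{"slide":[0.3,0,0],"roll":0},{"slide":[0.4,0,0],"roll":0},{"slide":[0.5,0,0],"roll":0}]'
python3 -c "
from h import *
plan([.4951,-.0471,.1235],105.4)"
```

```text
time: 9.47
ee_pos: [0.4956, -0.0479, 0.1315]
eef_rot: [-0.096, 0.701, 0.094, 0.7]
ft_force: [1.8, -3.0, -0.1]
width: 0.016
time: 9.88
ee_pos: [0.4956, -0.0479, 0.1264]
eef_rot: [-0.096, 0.701, 0.094, 0.7]
ft_force: [1.7, -2.9, 1.6]
width: 0.0152
t 9.88 pos [ 0.4956 -0.0479  0.1264] F [ 1.7 -2.9  1.6] w 0.0152 yaw tool y 105.42 slide [ 0.29  0.09 -0.02]
roll [np.float64(0.02), np.float64(-179.98)]
```

```bash

python3 -m jog '[{"slide":[0.1,0,0],"roll":0},{"slide":[0.2,0,0],"roll":0},{"slide":[0.25,0,0],"roll":0},{"slide":[0.25,0,0],"roll":0}]'
python3 -m jog '[{"slide":[0.05,0,0],"roll":0},{"slide":[0.1,0,0],"roll":0},{"slide":[0.1,0,0],"roll":0}]'
```

```text
time: 10.22
ee_pos: [0.4955, -0.0479, 0.1237]
eef_rot: [-0.096, 0.701, 0.094, 0.7]
ft_force: [2.4, -2.2, -2.8]
width: 0.016
time: 10.47
ee_pos: [0.4957, -0.0478, 0.1233]
eef_rot: [-0.095, 0.701, 0.094, 0.7]
ft_force: [-0.3, -1.8, 6.6]
width: 0.0156
```

```bash

python3 -m jog '[{"slide":[0.08,0,0],"roll":0},{"slide":[0.12,0,0],"roll":0},{"slide":[0.12,0,0],"roll":0}]'
python3 -c "
from h import *
plan([.4951,-.0471,.1235],105.4)
shot('scene','s8.png',(160,130,300,240),5.4)
shot('wrist','w8.png')"
```

```text
time: 10.72
ee_pos: [0.4957, -0.0479, 0.1232]
eef_rot: [-0.095, 0.701, 0.094, 0.7]
ft_force: [-4.8, -1.7, 14.2]
width: 0.0156
t 10.72 pos [ 0.4957 -0.0479  0.1232] F [-4.8 -1.7 14.2] w 0.0156 yaw tool y 105.41 slide [-0.03  0.09 -0.04]
roll [np.float64(0.01), np.float64(-179.99)]
```

View pics/s8.png

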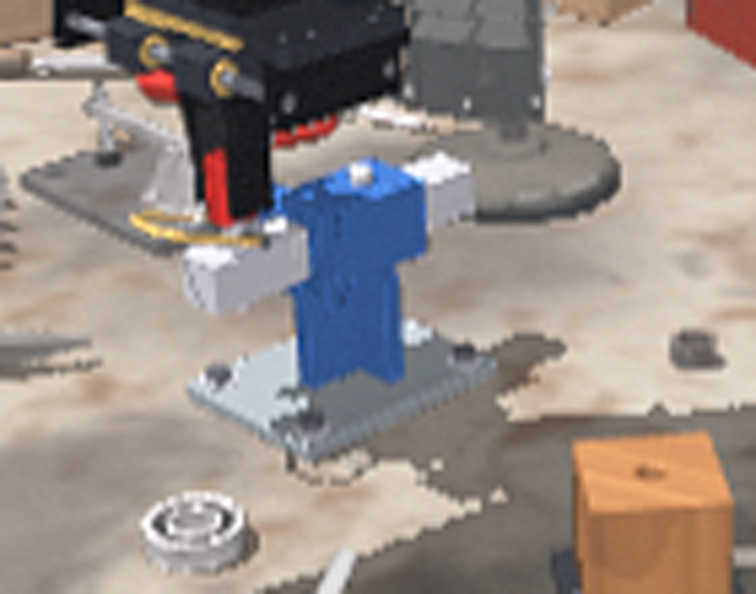

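View pics/w8.png

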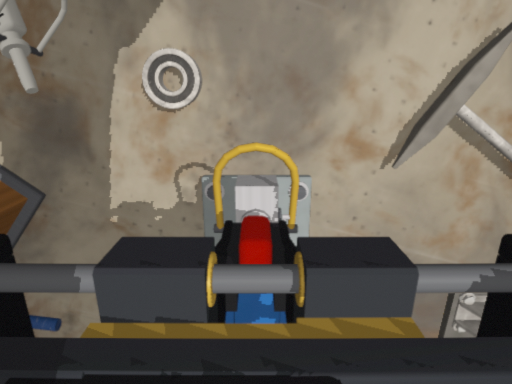

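```bash

python3 -m jog '[{"slide":[0,0,0],"roll":0},{"slide":[0,0,0],"roll":0},{"slide":[0,0,0],"roll":0},{"slide":[0,0,0],"roll":0},{"slide":[0,0,0],"roll":0}]' 0.5
python3 -m jog '[{"slide":[-0.3,0,0],"roll":0},{"slide":[-1.5,0,0],"roll":0},{"slide":[-4,0,0],"roll":0},{"slide":[-6,0,0],"roll":0},{"slide":[-7,0,0],"roll":0}]'
python3 -c "
from h import *
shot('scene','s9.png',(160,130,300,240),5.4)
plan([.4951,-.0471,.1235],105.4)
shot('wrist','w9.png')"
```

```text
time: 11.23
ee_pos: [0.4955, -0.0476, 0.1229]
eef_rot: [-0.095, 0.701, 0.095, 0.7]
ft_force: [0.2, 0.2, -0.1]
width: 0.0396
time: 11.65
ee_pos: [0.4965, -0.0476, 0.1953]
eef_rot: [-0.095, 0.7, 0.095, 0.701]
ft_force: [0.6, -0.1, -0.6]
width: 0.0437
t 11.7 pos [ 0.497  -0.0476  0.1961] F [0.7 0.3 1.4] w 0.0437 yaw tool y 105.42 slide [ 7.26  0.1  -0.19]
roll [np.float64(0.02), np.float64(-179.98)]
```

View pics/s9.png

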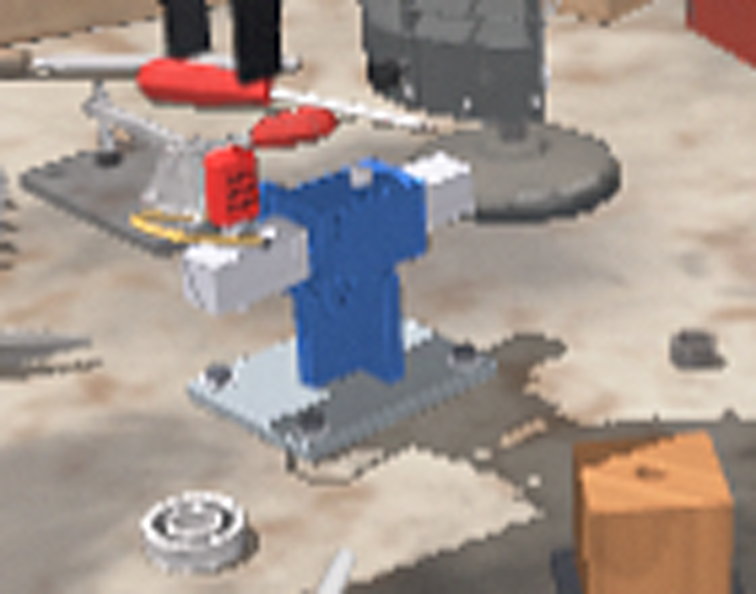

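View pics/w9.png

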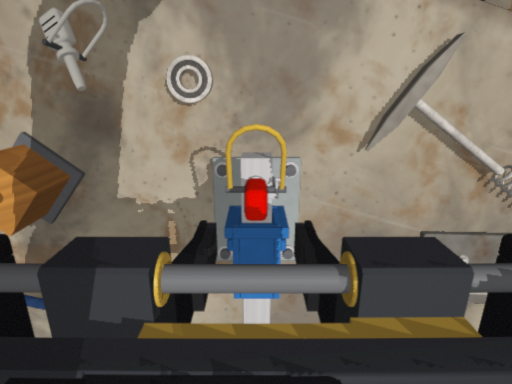

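```bash

python3 -m jog '[{"slide":[0,0,-1.5],"roll":0},{"slide":[0,0,-3.5],"roll":0},{"slide":[0,0,-5],"roll":0},{"slide":[0,0,-5.5],"roll":0},{"slide":[0,0,-5.5],"roll":0}]' 1 20
python3 -m jog '[{"slide":[0,0,0],"roll":0},{"slide":[0,0,0],"roll":0},{"slide":[0,0,0],"roll":0},{"slide":[0,0,0],"roll":0}]'
python3 -c "
from h import *
plan([.4444,-.0618,.134],105.4)
shot('wrist','w10.png')"
```

```text
time: 12.17
ee_pos: [0.4425, -0.0622, 0.1934]
eef_rot: [-0.095, 0.701, 0.095, 0.701]
ft_force: [0.7, -0.5, 0.1]
width: 0.018
time: 12.5
ee_pos: [0.4429, -0.0621, 0.1932]
eef_rot: [-0.095, 0.701, 0.095, 0.701]
ft_force: [0.8, -0.0, -0.6]
width: 0.0011
t 12.5 pos [ 0.4429 -0.0621  0.1932] F [ 0.8 -0.  -0.6] w 0.0011 yaw tool y 105.43 slide [ 5.92 -0.01  0.15]
roll [np.float64(0.03), np.float64(-179.97)]
```

View pics/w10.png

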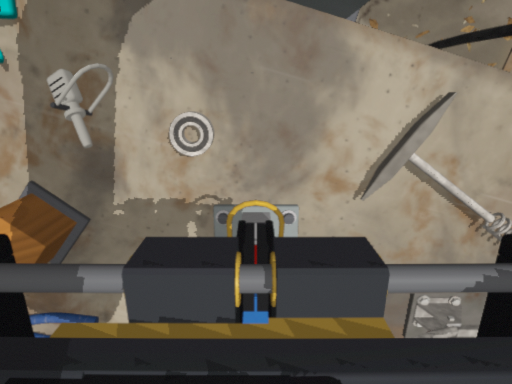

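```bash

python3 -m jog '[{"slide":[2,0,0.1],"roll":0},{"slide":[4,0,0.1],"roll":0},{"slide":[5.2,0,0.1],"roll":0},{"slide":[5.5,0,0.1],"roll":0},{"slide":[5.5,0,0.1],"roll":0}]'
python3 -c "
from h import *
plan([.4444,-.0618,.077],105.4)
shot('wrist','w11.png',(180,150,330,300),4)
shot('scene','s11.png',(160,130,300,240),5.4)"
```

```text
time: 12.97
ee_pos: [0.4434, -0.0618, 0.1377]
eef_rot: [-0.095, 0.701, 0.095, 0.7]
ft_force: [0.6, -0.3, 0.2]
width: 0.0004
t 12.97 pos [ 0.4434 -0.0618  0.1377] F [ 0.6 -0.3  0.2] w 0.0004 yaw tool y 105.43 slide [ 6.07 -0.02  0.11]
roll [np.float64(0.03), np.float64(-179.97)]
```

View pics/w11.png

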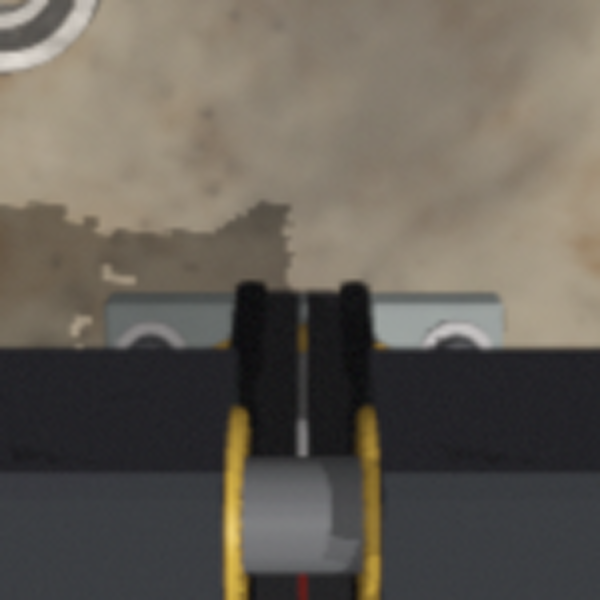

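View pics/s11.png

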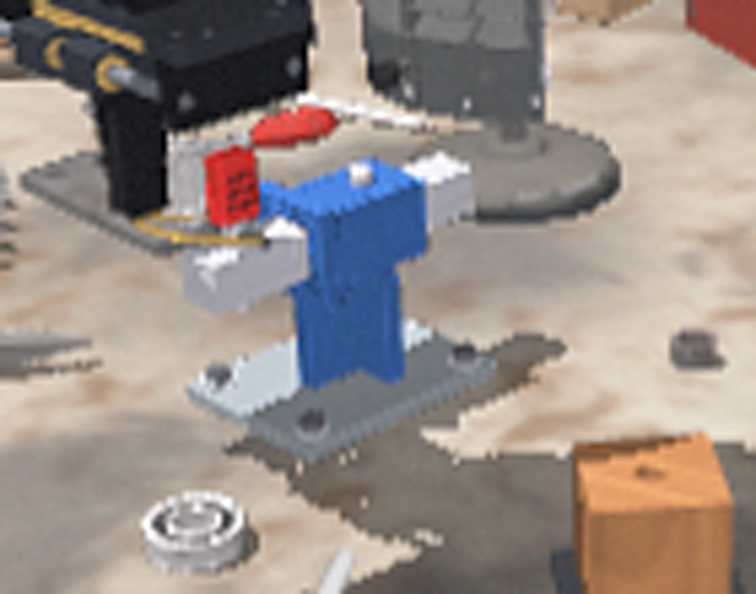

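Fingers sit just above the bow (crop (140,215)). I'll press down in small steps.

```bash

python3 -m jog '[{"slide":[0.4,0,0],"roll":0},{"slide":[0.9,0,0],"roll":0},{"slide":[1.4,0,0],"roll":0},{"slide":[1.9,0,0],"roll":0},{"slide":[2.3,0,0.05],"roll":0}]'
python3 -m jog '[{"slide":[0.4,0,0],"roll":0},{"slide":[0.8,0,0],"roll":0},{"slide":[1.2,0,0],"roll":0},{"slide":[1.6,0,0.05],"roll":0},{"slide":[1.9,0,0.1],"roll":0}]'
python3 -c "
from h import *
plan([.4444,-.0618,.077],105.4)
shot('scene','s12.png',(160,130,300,240),5.4)"
```

```text
time: 13.48
ee_pos: [0.4445, -0.0618, 0.1154]
eef_rot: [-0.095, 0.701, 0.095, 0.701]
ft_force: [-0.5, 0.6, 1.1]
width: 0.0005
time: 13.9
ee_pos: [0.4456, -0.0615, 0.0959]
eef_rot: [-0.095, 0.701, 0.095, 0.701]
ft_force: [0.3, 0.9, 0.4]
width: 0.0008
t 13.9 pos [ 0.4456 -0.0615  0.0959] F [0.3 0.9 0.4] w 0.0008 yaw tool y 105.43 slide [ 1.89 -0.   -0.12]
roll [np.float64(0.03), np.float64(-179.97)]
```

View pics/s12.png

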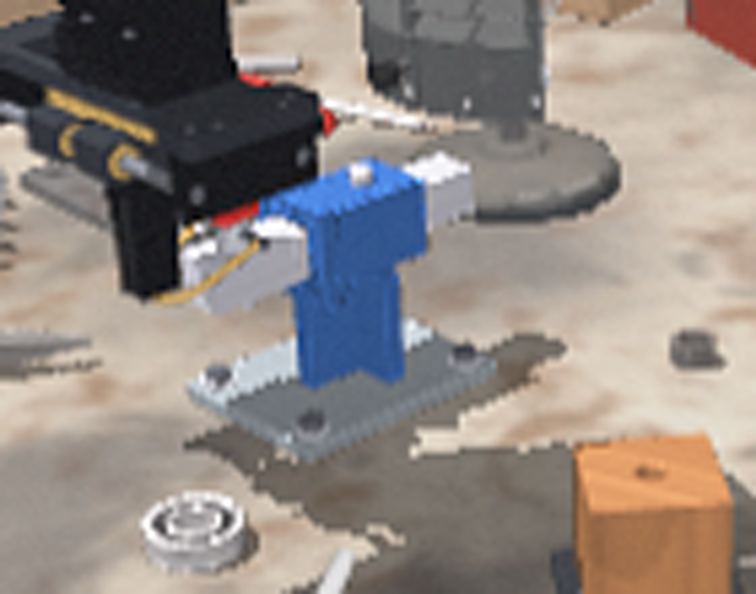

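```bash

python3 -m jog '[{"slide":[0.4,0,-0.1],"roll":0},{"slide":[0.8,0,-0.1],"roll":0},{"slide":[1.2,0,-0.1],"roll":0},{"slide":[1.6,0,-0.1],"roll":0},{"slide":[1.9,0,-0.1],"roll":0}]'
python3 -c "
from h import *
plan([.4444,-.0618,.075],105.4)
shot('scene','s13.png',(160,130,300,240),5.4)"
```

```text
time: 14.37
ee_pos: [0.4441, -0.0617, 0.0759]
eef_rot: [-0.095, 0.701, 0.095, 0.7]
ft_force: [-0.9, 0.2, 0.1]
width: 0.0002
t 14.37 pos [ 0.4441 -0.0617  0.0759] F [-0.9  0.2  0.1] w 0.0002 yaw tool y 105.43 slide [ 0.09 -0.02  0.03]
roll [np.float64(0.03), np.float64(-179.97)]
```

View pics/s13.png

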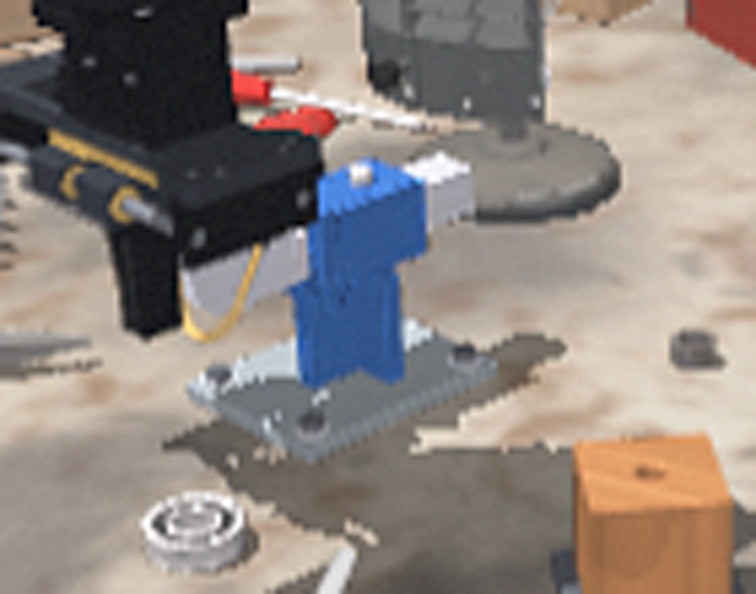

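The bail has left the finger and swung down (bow at crop (210,335)). I'll back off outward, rise and check it.

```bash

python3 -m jog '[{"slide":[0,0,-0.3],"roll":0},{"slide":[-1,0,-0.5],"roll":0},{"slide":[-4,0,-0.5],"roll":0},{"slide":[-8,0,-0.5],"roll":0},{"slide":[-11,0,-0.5],"roll":0}]'
python3 -m jog '[{"slide":[-3,0,-0.5],"roll":0},{"slide":[-5,0,-1],"roll":0},{"slide":[-5,0,-1],"roll":0},{"slide":[-5,0,-1],"roll":0}]' 0.5
python3 -c "
from h import *
plan([.4444,-.0618,.075],105.4)
shot('scene','s14.png',(160,130,300,240),5.4)
shot('wrist','w14.png')
shot('top','t14.png',(150,140,320,240),4.7)"
```

```text
time: 14.83
ee_pos: [0.439, -0.0636, 0.1888]
eef_rot: [-0.095, 0.701, 0.094, 0.701]
ft_force: [1.3, -0.5, 0.2]
width: 0.0003
time: 15.17
ee_pos: [0.4297, -0.0665, 0.2404]
eef_rot: [-0.094, 0.7, 0.094, 0.702]
ft_force: [-0.2, -0.1, -0.7]
width: 0.0195
t 15.17 pos [ 0.4297 -0.0665  0.2404] F [-0.2 -0.1 -0.7] w 0.0195 yaw tool y 105.35 slide [16.55  0.07  1.49]
roll [np.float64(-0.05), np.float64(179.95)]
```

View pics/s14.png

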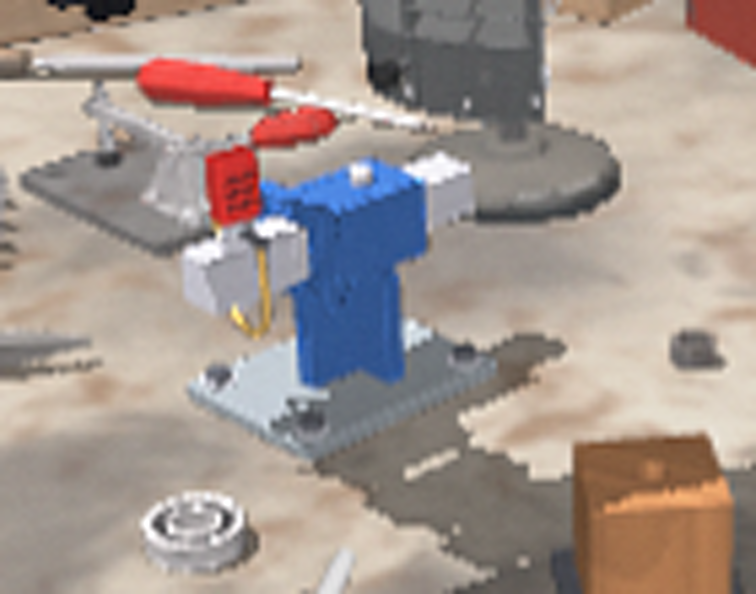

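View pics/w14.png

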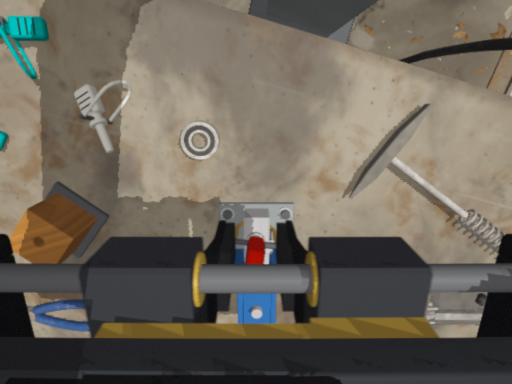

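View pics/t14.png

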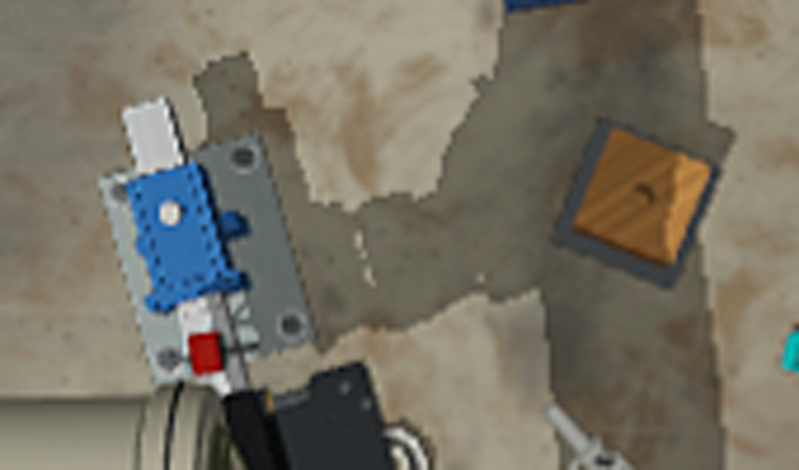

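```bash
python3 - <<'E'
from h import *
shot('scene','s15.png')
a=cv2.imread('pics/raw_s9.png');b=cv2.imread('pics/raw_s15.png')
f=lambda c:cv2.resize(c[150:200,185:222],None,fx=10,fy=10,interpolation=cv2.INTER_CUBIC)
cv2.imwrite('pics/cmp.png',np.hstack([f(a),f(b)]))
# expected projections of pin points
P=np.array([.4955,-.0477]);u=np.array([np.cos(np.radians(15.4)),np.sin(np.radians(15.4))])
for n,z in [('collar',.103),('gripbot',.116),('griptop',.152)]:
    q=proj('scene',np.array([*P,z])); print(n,(q-[185,150]+.5)*10)
E
```

```text
collar [191.0550857  245.91904321]
gripbot [187.11590725 200.7247936 ]
griptop [176.0564024   73.05061543]
```

View pics/cmp.png

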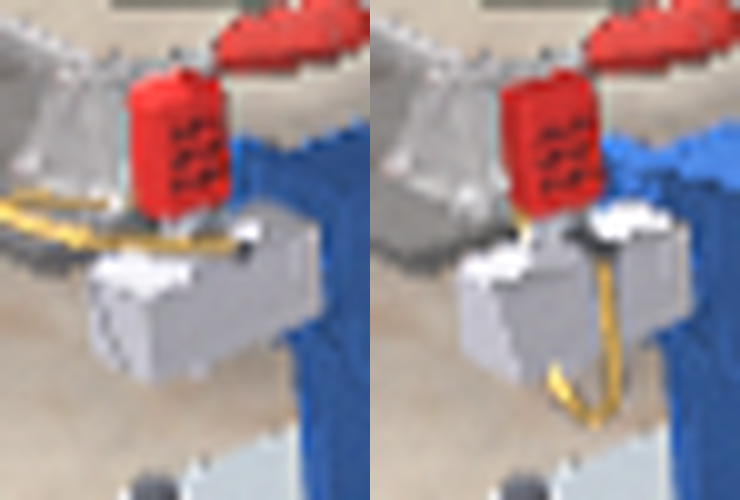

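```bash

python3 -m jog '[{"slide":[-0.5,0,3],"roll":0},{"slide":[-0.5,0,6],"roll":0},{"slide":[-0.5,0,9],"roll":0},{"slide":[-0.5,0,11],"roll":0},{"slide":[0,0,11],"roll":0}]'
python3 -m jog '[{"slide":[0,0,0],"roll":0},{"slide":[0,0,0],"roll":0},{"slide":[0,0,0],"roll":0}]'
python3 - <<'E'
from h import *
plan([.4955,-.0477,.103])
shot('wrist','w16.png',(195,80,325,230),4)
s,p,R=st()
i=r.camera_info('wrist');H=i['hand_eye'];K=i['intrinsics']
def pw(X):
    t=R.T@(X-p); c=np.linalg.inv(H)@np.array([*t,1]); q=c[:2]/c[2]; q=q*(1+i['k1']*(q@q)); return ((q*K[0,0]+K[:2,2])-[195,80]+.5)*4
for z in (.103,.116,.152): print(z,pw(np.array([.4955,-.0477,z])).round(1))
a=np.radians(15.4);X=np.array([np.cos(a),np.sin(a),0]);Y=np.array([-np.sin(a),np.cos(a),0])
print([ (pw(np.array([.4955,-.0477,.152])+sx*.012*X+sy*.008*Y)).round(0) for sx in(-1,1) for sy in (-1,1)])
print([ (pw(np.array([.4955,-.0477,.111])+sy*.0235*Y)).round(0) for sy in (-1,1)])
E
```

```text
time: 15.78
ee_pos: [0.5375, -0.0351, 0.2365]
eef_rot: [-0.096, 0.702, 0.095, 0.7]
ft_force: [-0.8, -0.5, -0.3]
width: 0.0432
time: 16.03
ee_pos: [0.5368, -0.0354, 0.2361]
eef_rot: [-0.096, 0.702, 0.095, 0.699]
ft_force: [-0.4, 0.8, 0.6]
width: 0.0434
t 16.03 pos [ 0.5368 -0.0354  0.2361] F [-0.4  0.8  0.6] w 0.0434 yaw tool y 105.5 slide [13.33 -0.06 -4.24]
0.103 [242.2 209.7]
0.116 [242.1 217.1]
0.152 [241.7 241.4]
[array([200., 179.]), array([284., 179.]), array([201., 302.]), array([282., 302.])]
[array([138., 214.]), array([346., 214.])]
```

View pics/w16.png

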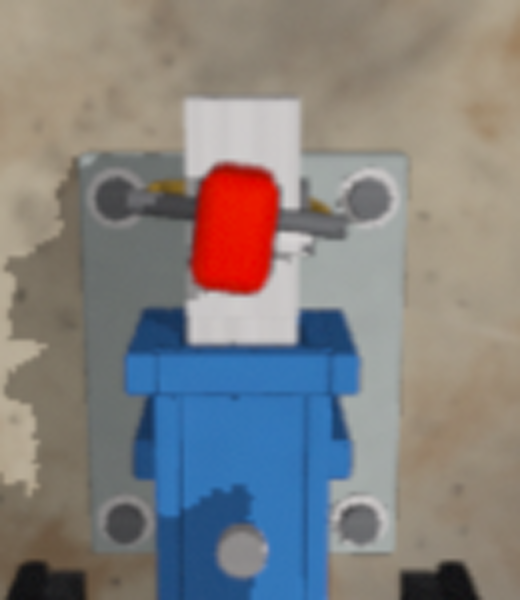

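```bash
python3 - <<'E'
import cv2
c=cv2.imread('pics/raw_w9.png');cv2.imwrite('pics/c9.png',cv2.resize(c[110:240,195:325],None,fx=4,fy=4,interpolation=cv2.INTER_CUBIC))
E
```

```text
(no output)
```

View pics/c9.png

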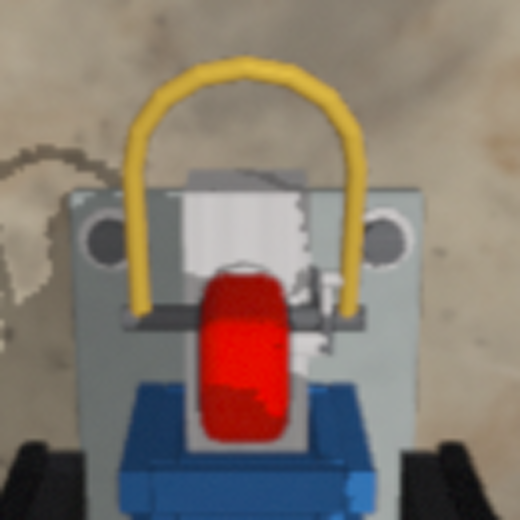

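```bash
python3 - <<'E'
from h import *
s,p,R=st()
for n,P,g,am,x0,y0 in [('w9',[.4967,-.0476,.1957],(245,380),(244,319),195,110),('w16',p,(235,229),(236.5,216),195,80)]:
    P=(s,np.array(P),R)
    G=wray(cc(*g,x0,y0,4),.152,P);A=wray(cc(*am,x0,y0,4),.111,P)
    d=R.T@(G-A)*1000; print(n,G.round(4),A.round(4),'lean mm tool y,z',d[1:].round(1),'deg',np.degrees(np.arctan(d[1:]/41)).round(1))
E
```

```text
w9 [ 0.4923 -0.0488  0.152 ] [ 0.4942 -0.0485  0.111 ] lean mm tool y,z [ 0.1 -2. ] deg [ 0.2 -2.8]
w16 [ 0.4936 -0.0495  0.152 ] [ 0.4963 -0.0487  0.111 ] lean mm tool y,z [-0.1 -3. ] deg [-0.2 -4.2]
```

```bash

python3 -m jog '[{"slide":[0,-0.05,-2],"roll":0},{"slide":[2,-0.05,-4],"roll":0},{"slide":[4,-0.05,-4.2],"roll":0},{"slide":[6,-0.05,-4.2],"roll":0},{"slide":[7,-0.05,-4.2],"roll":0}]' 1 20
python3 -m jog '[{"slide":[0,0,0],"roll":0},{"slide":[0,0,0],"roll":0},{"slide":[0,0,0],"roll":0}]'
python3 -c "
from h import *
plan([.495,-.0485,.152],105.4)"
```

```text
time: 16.5
ee_pos: [0.4948, -0.0476, 0.1653]
eef_rot: [-0.095, 0.702, 0.095, 0.699]
ft_force: [0.0, 0.2, -1.3]
width: 0.0186
time: 16.75
ee_pos: [0.4954, -0.0477, 0.1663]
eef_rot: [-0.095, 0.702, 0.095, 0.7]
ft_force: [0.3, -0.2, -0.1]
width: 0.0021
t 16.75 pos [ 0.4954 -0.0477  0.1663] F [ 0.3 -0.2 -0.1] w 0.0021 yaw tool y 105.45 slide [ 1.43 -0.07 -0.05]
roll [np.float64(0.05), np.float64(-179.95)]
```

```bash

python3 -m jog '[{"slide":[0.4,-0.07,0],"roll":0},{"slide":[0.8,-0.07,0],"roll":0},{"slide":[1.1,-0.07,0],"roll":0},{"slide":[1.2,-0.07,0],"roll":0}]'
python3 -m jog '[{"slide":[0.07,0,0],"roll":0},{"slide":[0.12,0,0],"roll":0},{"slide":[0.18,0,0],"roll":0},{"slide":[0.18,0,0],"roll":0}]'
python3 -m jog '[{"slide":[0.06,0,0],"roll":0},{"slide":[0.1,0,0],"roll":0},{"slide":[0.1,0,0],"roll":0}]'
```

```text
time: 17.08
ee_pos: [0.4954, -0.0484, 0.1539]
eef_rot: [-0.095, 0.702, 0.095, 0.699]
ft_force: [-0.4, 0.5, 0.4]
width: 0.0004
time: 17.42
ee_pos: [0.4959, -0.0481, 0.1526]
eef_rot: [-0.095, 0.701, 0.095, 0.7]
ft_force: [1.6, 1.4, 3.0]
width: 0.0006
time: 17.67
ee_pos: [0.4966, -0.0479, 0.1524]
eef_rot: [-0.095, 0.701, 0.095, 0.7]
ft_force: [-1.9, 1.2, 9.7]
width: 0.0006
```

```bash

python3 -m jog '[{"slide":[0.08,0,0],"roll":0},{"slide":[0.15,0,0],"roll":0},{"slide":[0.15,0,0],"roll":0}]'
python3 -m jog '[{"slide":[0,0,0],"roll":0},{"slide":[-0.5,0,0],"roll":0},{"slide":[-3,0,0],"roll":0},{"slide":[-6,0,2],"roll":0},{"slide":[-8.4,0,4],"roll":0}]'
python3 -m jog '[{"slide":[0,0,0.2],"roll":0},{"slide":[0,0,0.2],"roll":0},{"slide":[0,0,0.2],"roll":0},{"slide":[0,0,0.2],"roll":0}]' 0.5
python3 - <<'E'
from h import *
plan([.4955,-.0477,.103])
shot('wrist','w17.png',(195,80,325,230),4)
shot('scene','s17.png',(160,130,300,240),5.4)
E
```

```text
time: 17.92
ee_pos: [0.4972, -0.0479, 0.1524]
eef_rot: [-0.095, 0.7, 0.095, 0.701]
ft_force: [-3.0, 2.2, 16.1]
width: 0.0009
time: 18.33
ee_pos: [0.5355, -0.0376, 0.2383]
eef_rot: [-0.095, 0.7, 0.095, 0.701]
ft_force: [0.8, -0.5, 0.2]
width: 0.0008
time: 18.67
ee_pos: [0.5362, -0.0375, 0.237]
eef_rot: [-0.095, 0.701, 0.095, 0.7]
ft_force: [-0.5, 0.4, -1.1]
width: 0.0192
t 18.67 pos [ 0.5362 -0.0375  0.237 ] F [-0.5  0.4 -1.1] w 0.0192 yaw tool y 105.39 slide [13.41  0.09 -4.18]
```

View pics/w17.png

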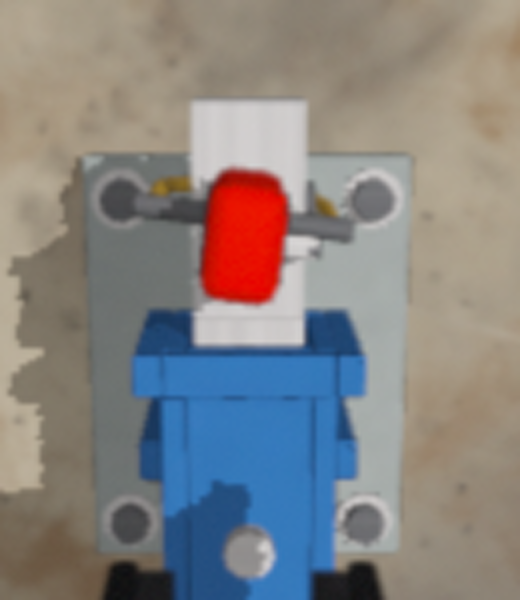

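View pics/s17.png

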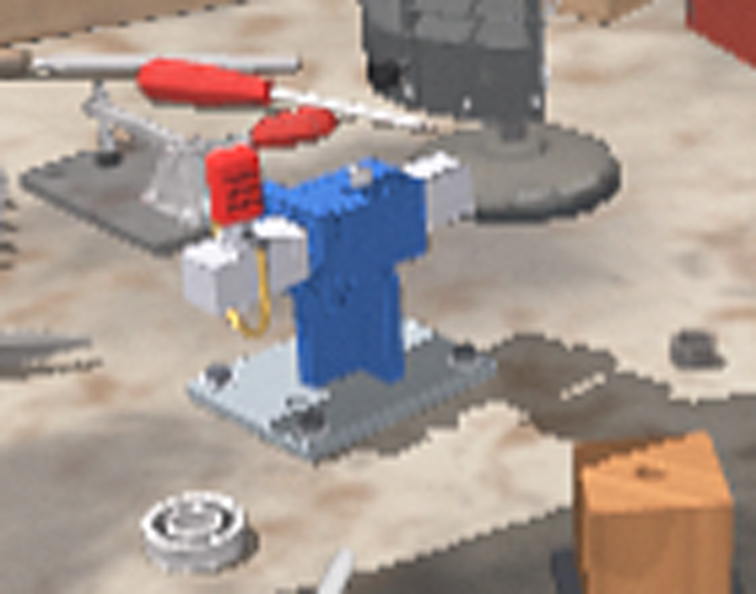

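```bash
python3 -c "
from h import *
r.close_job()
s,p,R=st();print(s['time'])"
```

```text
the job is handed in; nothing more can be done
the job is handed in; nothing more can be done
```

The lock pin is home in the drawbar with its bail snapped shut under the bar, and I handed the job in at about 19 s of the 72 s. No verdict was reported.

**Getting the pin in:** I lifted the pin out of the rest and located the true hole with the wrist camera. The tip entered the hole without touching the bar's top. I then pushed the pin past the plunger until its descent stopped at the expected height, with the force climbing to 14 N.

**Closing the bail:** I released the pin and pressed the bow down past the free end with closed fingers. It snapped shut under the bar.

**Last checks:**
- **Seating:** After the snap, the pin looked slightly tilted and about 8° turned about its own axis. I pressed its top gently, up to 16 N. It stopped at 152.4 mm, against 152 mm for a seated collar, and the tilt got smaller.
- **Tilt:** A lean of roughly 3° still showed in the last wrist picture. It is about the same as before the bail was pressed, and I put it down mostly to the camera, but I couldn't fully rule out a small real tilt.
- **Rotation:** The pin stayed turned about 8°. I left it because it doesn't stop the bail from closing.
- **Forces and bystanders:** The highest force I read was 16 N. The bearing and nut look unmoved in the last scene picture. I never went near the pliers, but the last pictures didn't show them clearly.

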